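# Kit out the jig-tying batch trays

### The arm

A 7-joint arm with a two-finger parallel gripper is mounted at the origin on the work surface. World frame = base frame: x ahead of the robot, y to its left, z up, the work surface at z = 0. Lengths are in m, angles in rad, forces in N, time in s.
With the tool pointing down it reaches from about 0.425 to 0.925 m from the base axis. Payload 6.8 kg.
Tool frame: the origin (TCP) lies where the fingers leave the gripper's body, on its centre line; the fingertips stand 73 mm ahead of it and the grasp point (between the pads) lies 54 mm ahead of it; z points along the fingers, y is the direction in which the jaws open and shut (so a half turn about z gives the same grasp; the last joint's range is limited). The gripper opens to 85 mm and grips with 20 to 120 N. Pads are 22 mm wide; open, the fingers measure 114 mm over their backs; the gripper's body (76 mm by 85 mm) begins 54 mm behind the grasp point. The pads swing forward as they close: fully open they stand 13 mm farther back than shut.
Start: joints at [1.213, 0.477, 0.022, 1.555, -0.011, 1.109, -0.083], TCP at [0.167, -0.654, 0.304] pointing down, gripper open.
Joint ranges: [-2.96, 2.96], [-0.34, 2.1], [-1.41, 1.46], [0.24, 2.44], [-1.37, 4.51], [0.17, 1.92], [-2.96, 2.96]. Speed limits (rad/s): [2.39, 2.39, 3.14, 3.14, 3.14, 3.14, 3.14].

### API

Orientations are given as a rotation vector (axis times angle).
In Python, from bench import r gives the robot as it stands.
- The arm moves only by the shell command python3 -m handwheel 'ROWS' [FORCE]. ROWS is JSON, a list that holds one entry, the list of rows, each a list of 7 numbers: the shift along the world's x, y, z in m, then the turn, a rotation vector about the world's x, y, z in rad, then the finger opening in m, from 0 to 0.0854. A call has 1 to 10 rows; each row shifts and turns the commanded pose from where the row before left it; what a row does not reach is not made up. A row lasts 1/12 s, in which the tool goes at most 41.7 mm and 7.16 degrees, less where a joint would pass 70% of its speed; a pose out of reach is approached as far as the arm can. A call is refused whole if a number of a shift passes 0.0417 or a number of a turn 0.125, either way. A call with a gripper value outside its range is refused whole. The fingers move at their own pace and stop on an object; FORCE is the grip in N (left out, the last holds). Time passes only in rows, so rows that do not move let the fingers close. It gives the time, the measured TCP pose, the force and the opening at its end, in the units of the state.
- r.get_obs(): the state, without advancing time (a new reading comes with each control period).
- r.grab_frame(name): name is "scene" or "top" or "wrist"; returns (picture, depth): 480x640x3 uint8, red, green, blue; 480x640 float32, m along the optical axis (not along the pixel's ray), 0 where there is no reading.
- r.get_calibration(name): a dict with "vertical_fov" (degrees; the focal length in pixels is half the picture's height over the tangent of half this angle, whatever the lens; pixels are square), "cx", "cy" (the principal point, pixels), "k1" (the pictures are not rectified: a ray, as slopes to the right and down, at radius r is drawn at 1 + k1 r^2 times it, then the intrinsics apply), "R" (3x3) and "t" (3): a world point X has camera coordinates R X + t; the wrist camera has in their place "T_tool_cam" (4x4, takes a point from camera to tool coordinates, whose origin is the TCP and whose axes are the flange's). Camera axes: x right, y down, z forward; pixel columns grow to the right and rows downward; lengths in m; the calibration is good to about 2 mm. A picture is of the moment at which its call begins: read the wrist's pose just before it. get_calibration takes no time and is no camera call.
- r.hand_in(): hands the job in, once; it reports no verdict.
Trained networks look in the newest picture that a camera, given by its name, has taken for a name from the list of things; names that differ only in an ending like _2 or _b are one class to them, and where a whole thing is asked for, a point or a joint stands for the part that bears it (a point fixed in the world has none). Each returns a list of dicts, best first, with "p" (0 to 1); they miss things now and then, are a little off and sometimes report something else, mostly with a low value. They report only what shows in the picture. A call takes as long as a camera call. They do not tell look-alikes from the thing itself.
- r.masks_of(label, camera): "pixels" (480x640 bool, what is visible of it) and "at" ([column, row] in pixels, amid what is visible of it).
The state is a dict: "clock": time; "joints": joint angles; "qvel": joint speeds; "tau": joint torques, N m; "tcp_pos": TCP position; "orientation": TCP orientation; "contact_force": force on the tool from outside, world axes, zero at the start; "moment": the same for the moment, N m; "grip_width": finger opening in m.
Only numpy, scipy, OpenCV 4.12 (cv2) and the standard library are available. Lean on these libraries where they do the work, as an engineer would, in place of code of your own. Each camera call takes 0.05 s, during which the arm holds its last target.

### The job

Set the tying bench up for the next four batches of jigs. Each tray shows a finished sample: find the jar of painted heads whose lid has the colour of that sample's head and body, and stand it upright, lid up and flat on the floor, in the tray's empty compartment. Leave the black-lidded jar and the small spool of yellow thread standing where they are.

Things in the scene. Friction and masses are not known exactly. Their poses are not given: they have to be found in the camera images.
- jar_yellow: loose screw-lid jar of yellow painted jig heads: clear body 45 mm across and 34 mm high, ribbed yellow lid 48 mm across and 14 mm high, 48 mm high in all, about 0.12 kg. Origin at the centre of its underside, z up through the lid.
- jar_red: loose screw-lid jar of red painted jig heads: clear body 45 mm across and 34 mm high, ribbed red lid 48 mm across and 14 mm high, 48 mm high in all, about 0.12 kg. Origin at the centre of its underside, z up through the lid.
- jar_green: loose screw-lid jar of green painted jig heads: clear body 45 mm across and 34 mm high, ribbed green lid 48 mm across and 14 mm high, 48 mm high in all, about 0.12 kg. Origin at the centre of its underside, z up through the lid.
- jar_blue: loose screw-lid jar of blue painted jig heads: clear body 45 mm across and 34 mm high, ribbed blue lid 48 mm across and 14 mm high, 48 mm high in all, about 0.12 kg. Origin at the centre of its underside, z up through the lid.
- tray_yellow: grey tray of the yellow jig, 176 x 84 mm (its x, y), does not shift; walls 18 high, 4 thick, floor 4 thick. Origin: centre of its underside. A cross wall divides it: the empty compartment, 76 x 76 mm inside, is centred 46 mm towards the tray's -x; the one at +x holds bare hooks and a black strip with the sample jig (yellow head and body, white tail), up to 31 mm above the bench.
- tray_red: grey tray of the red jig, 176 x 84 mm (its x, y), does not shift; walls 18 high, 4 thick, floor 4 thick. Origin: centre of its underside. A cross wall divides it: the empty compartment, 76 x 76 mm inside, is centred 46 mm towards the tray's -x; the one at +x holds bare hooks and a black strip with the sample jig (red head and body, white tail), up to 31 mm above the bench.
- tray_green: grey tray of the green jig, 176 x 84 mm (its x, y), does not shift; walls 18 high, 4 thick, floor 4 thick. Origin: centre of its underside. A cross wall divides it: the empty compartment, 76 x 76 mm inside, is centred 46 mm towards the tray's -x; the one at +x holds bare hooks and a black strip with the sample jig (green head and body, white tail), up to 31 mm above the bench.
- tray_blue: grey tray of the blue jig, 176 x 84 mm (its x, y), does not shift; walls 18 high, 4 thick, floor 4 thick. Origin: centre of its underside. A cross wall divides it: the empty compartment, 76 x 76 mm inside, is centred 46 mm towards the tray's -x; the one at +x holds bare hooks and a black strip with the sample jig (blue head and body, white tail), up to 31 mm above the bench.
- jar_black: loose jar of the same form and size as the others but with black lid and black heads; no tray is for it. Origin at the centre of its underside.
- thread_spool: small loose spool of yellow thread standing on end, 30 mm across and 32 mm high. Origin at the centre of its underside.
Things that resemble listed ones, but are neither listed nor needed, are in the scene too. Leave any purple look-alike of the tray_blue alone.

How it is judged:
At the end, for the whole second after the job is handed in: Each coloured jar stands upright (0.1 rad), released and at rest, on the floor of the empty compartment of the tray with its colour (within 16 mm of its centre each way, underside within 3 mm of the floor); black-lidded jar and thread spool stand within 30 mm of where they began (x of jar_yellow in the frame of tray_yellow between -0.062 and -0.03 m and y of jar_yellow in the frame of tray_yellow between -0.016 and 0.016 m and z of jar_yellow in the frame of tray_yellow between 0.001 and 0.007 m and angle between each of jar_yellow, jar_red, jar_green, jar_blue's own z axis and vertical below 0.1 rad and linear speed of each of jar_yellow, jar_red, jar_green, jar_blue below 0.02 m/s and contact force between each of jar_yellow, jar_red, jar_green, jar_blue and the fingers below 0.1 N and x of jar_red in the frame of tray_red between -0.062 and -0.03 m and y of jar_red in the frame of tray_red between -0.016 and 0.016 m and z of jar_red in the frame of tray_red between 0.001 and 0.007 m and x of jar_green in the frame of tray_green between -0.062 and -0.03 m and y of jar_green in the frame of tray_green between -0.016 and 0.016 m and z of jar_green in the frame of tray_green between 0.001 and 0.007 m and x of jar_blue in the frame of tray_blue between -0.062 and -0.03 m and y of jar_blue in the frame of tray_blue between -0.016 and 0.016 m and z of jar_blue in the frame of tray_blue between 0.001 and 0.007 m and distance of each of jar_black, thread_spool from where it was at the start of the episode below 0.03 m and angle between each of jar_black, thread_spool's own z axis and vertical below 0.2 rad); the robot touches nothing.
It fails at once if the black-lidded jar is knocked over or carried off (moved more than 40 mm) (distance of jar_black from where it was at the start of the episode above 0.04 m).
It fails at once if the thread spool is knocked over or carried off (moved more than 40 mm) (distance of thread_spool from where it was at the start of the episode above 0.04 m).
It also fails if it takes over 96 s, if anything falls off the work surface, if the arm or the gripper's body presses on something with over 40 N, if the wrist force passes 120 N, or if a joint passes its speed limit or range.

## Working session

There is one attempt and no reset: what is moved stays moved. The work goes in short steps, Python scripts to look and compute and a shell command to move; the robot and the scene stay as the last step left them, time stands still between calls to the robot, and variables do not carry over. Pictures are saved under pics/ and viewed, and the job is handed in when it is done.

```bash
ls; mkdir -p pics
cat > h.py <<'E'
import numpy as np, cv2
from bench import r
def K(c):
    f=240/np.tan(np.radians(c["vertical_fov"])/2); return f
E
python3 - <<'E'
from h import *
print(r.get_obs())
for n in ["scene","top","wrist"]:
    print(n,r.get_calibration(n))
for n in ["scene","top"]:
    p,d=r.grab_frame(n); cv2.imwrite(f"pics/{n}0.png",p[:,:,::-1]); np.save(f"{n}0_d.npy",d)
E
```

```text
pics
{'clock': 0.0, 'joints': array([ 1.21290627,  0.47782548,  0.02232495,  1.55644891, -0.0115157 ,
        1.1092734 , -0.08310263]), 'qvel': array([ 6.53780550e-04, -1.66508648e-03,  3.78861984e-05, -8.66790926e-04,
        1.29418929e-03, -1.56876110e-04,  1.29082074e-03]), 'tau': array([-1.17380412e-03, -5.96452904e+01,  1.60788663e+00, -2.81197894e+01,
        1.24062819e-02,  9.52763774e-03, -1.40285181e-05]), 'tcp_pos': array([ 0.16675606, -0.65361027,  0.30290935]), 'orientation': array([-3.11533593e+00, -3.91165537e-01,  5.37031484e-04]), 'contact_force': array([ 0.04087954, -0.69351023, -0.29471583]), 'moment': array([ 0.01455148, -0.03620509,  0.05036484]), 'grip_width': 0.08520048179537584}
scene {'vertical_fov': 57.01323072521747, 'cx': 332.4791865398663, 'cy': 235.15644890441004, 'k1': -0.10183318865397531, 'R': array([[-0.4817641 ,  0.87619618,  0.01355034],
       [ 0.45889488,  0.26542987, -0.84791655],
       [-0.7465379 , -0.40227757, -0.52995653]]), 't': array([ 0.21818902, -0.19421692,  1.30812711])}
top {'vertical_fov': 57.18644773440781, 'cx': 310.6911600264356, 'cy': 243.0021758267169, 'k1': -0.01317094175283725, 'R': array([[ 0.02592521, -0.99937789,  0.0239107 ],
       [-0.98712798, -0.02936883, -0.15721266],
       [ 0.15781708, -0.01952715, -0.98727527]]), 't': array([0.01751201, 0.52660284, 1.00376802])}
wrist {'vertical_fov': 64.86166278478227, 'cx': 314.8727757966575, 'cy': 235.60101226288944, 'k1': 0.008697917657165809, 'T_tool_cam': array([[-7.27309948e-04, -9.48329498e-01, -3.17286360e-01,
         8.13586735e-02],
       [ 9.99999667e-01, -5.72240618e-04, -5.81925577e-04,
         4.80090735e-05],
       [ 3.70293048e-04, -3.17286677e-01,  9.48329598e-01,
        -7.06659802e-02],
       [ 0.00000000e+00,  0.00000000e+00,  0.00000000e+00,
         1.00000000e+00]])}
```

View pics/top0.png

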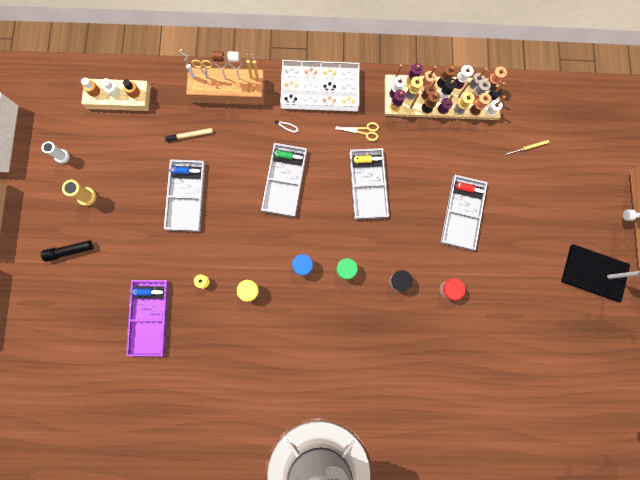

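View pics/scene0.png

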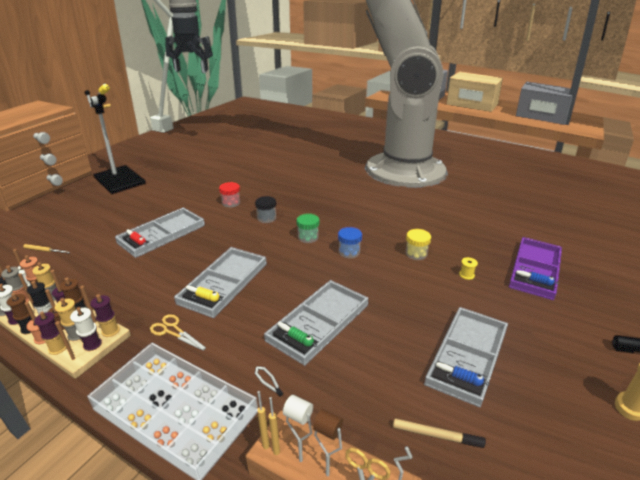

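The top view shows the four grey trays at about (185,195) blue, (285,180) green, (370,183) yellow and (465,212) red. The purple look-alike is at (148,318). The jars are yellow (247,291), blue (303,265), green (347,268), black (401,281) and red (454,290), with the spool at (202,282). Next I'll measure positions.

```bash
cat >> h.py <<'E'
def ray(n,uv,c=None):
    c=c or r.get_calibration(n); f=K(c)
    uv=np.atleast_2d(np.asarray(uv,float))
    A=np.array([[f,0,c["cx"]],[0,f,c["cy"]],[0,0,1]])
    u=cv2.undistortPoints(uv[:,None,:],A,np.array([c["k1"],0,0,0,0]))[:,0]
    return np.c_[u,np.ones(len(u))],c
def camRt(n,c,obs=None):
    if "R" in c: return np.array(c["R"]).T, -np.array(c["R"]).T@np.array(c["t"])
    from scipy.spatial.transform import Rotation as Ro
    T=np.array(c["T_tool_cam"]); Rt=Ro.from_rotvec(obs["orientation"]).as_matrix()
    return Rt@T[:3,:3], Rt@T[:3,3]+obs["tcp_pos"]
def onplane(n,uv,z,obs=None):
    q,c=ray(n,uv); Rw,o=camRt(n,c,obs); d=q@Rw.T
    s=(z-o[2])/d[:,2]; return o+d*s[:,None]
def atdepth(n,uv,dep,obs=None):
    q,c=ray(n,uv); Rw,o=camRt(n,c,obs); return o+(q*np.asarray(dep)[:,None])@Rw.T
E
cat > m0.py <<'E'
from h import *
import sys
for n in ["top","scene"]:
    p,d=r.grab_frame(n); hsv=cv2.cvtColor(p,cv2.COLOR_RGB2HSV)
    for lab in ["jar_yellow","jar_red","jar_green","jar_blue","jar_black","thread_spool"]:
        for m in r.masks_of(lab,n)[:2]:
            px=m["pixels"]; ys,xs=np.nonzero(px&(d>0))
            if len(xs)==0: print(n,lab,"none",m["p"]);continue
            P=atdepth(n,np.c_[xs,ys],d[ys,xs]); zt=np.percentile(P[:,2],95); s=P[:,2]>(0.042 if 'jar' in lab else .028)
            T=P[s]
            if s.sum()<5: print(n,lab,round(m["p"],2),m["at"],"ztop",zt);continue
            c,rad=cv2.minEnclosingCircle(T[:,:2].astype(np.float32))
            print(n,lab,round(m["p"],2),np.round(m["at"]),"zt",round(zt,4),"mean",T[:,:2].mean(0).round(4),"circ",np.round(c,4),round(rad,4),len(xs))
    for lab in ["tray_yellow","tray_red","tray_green","tray_blue"]:
        for m in r.masks_of(lab,n)[:3]:
            px=m["pixels"]; ys,xs=np.nonzero(px&(d>0))
            P=atdepth(n,np.c_[xs,ys],d[ys,xs]); 
            s=(P[:,2]<0.024); T=P[s]
            c,wh,a=cv2.minAreaRect((T[:,:2]*1000).astype(np.float32))
            print(n,lab,round(m["p"],2),np.round(m["at"]),"z",np.percentile(P[:,2],[5,50,95]).round(3),"rect",np.round(c,1),np.round(wh,1),round(a,1))
E
python3 m0.py
```

```text
top jar_yellow 0.8 [248. 289.] zt 0.0505 mean [0.4108 0.1773] circ [0.4111 0.1775] 0.0243 352
top jar_red 0.95 [452. 289.] zt 0.0511 mean [ 0.4269 -0.3062] circ [ 0.4272 -0.3075] 0.025 402
top jar_green 0.63 [346. 269.] zt 0.0508 mean [ 0.4678 -0.0529] circ [ 0.4682 -0.0526] 0.0238 330
top jar_blue 0.76 [300. 265.] zt 0.0503 mean [0.4733 0.0518] circ [0.4737 0.0516] 0.0246 352
top jar_blue 0.26 [450. 286.] zt 0.051 mean [ 0.4273 -0.3064] circ [ 0.4283 -0.307 ] 0.0249 413
top jar_black 0.55 [400. 281.] zt 0.0508 mean [ 0.4443 -0.1822] circ [ 0.4446 -0.1821] 0.0242 340
top thread_spool 0.67 [201. 282.] zt 0.0343 mean [0.4307 0.2909] circ [0.4308 0.2905] 0.0146 154
top tray_yellow 0.89 [366. 184.] z [0.001 0.005 0.024] rect [ 685.6 -108.1] [177.3  84.3] 4.4
top tray_red 0.76 [465. 213.] z [0.001 0.005 0.024] rect [ 618. -352.] [ 94.3 176.9] 77.7
top tray_green 0.84 [284. 180.] z [0.    0.005 0.024] rect [693.2 103.9] [ 90.5 186.3] 80.8
top tray_blue 0.84 [183. 198.] z [0.    0.005 0.023] rect [645.8 351.1] [ 93.6 186.9] 88.9
top tray_blue 0.84 [147. 320.] z [0.001 0.005 0.023] rect [342
[... 570 characters left out ...]
.4341 0.2911] circ [0.4312 0.2908] 0.0144 254
scene tray_yellow 0.8 [220. 285.] z [0.005 0.012 0.028] rect [ 690.1 -115.8] [177.4 103.5] 4.8
scene tray_yellow 0.26 [471. 358.] z [0.005 0.009 0.028] rect [633.2 346.6] [200.3  89.5] 0.9
scene tray_red 0.85 [160. 233.] z [0.005 0.011 0.026] rect [ 611.8 -360.8] [122.2 194.9] 77.3
scene tray_green 0.96 [316. 321.] z [0.005 0.01  0.028] rect [681.8  98. ] [101.9 196.8] 81.5
scene tray_green 0.7 [219. 281.] z [0.005 0.011 0.028] rect [ 690.2 -115.9] [178.3 103.2] 5.4
scene tray_blue 0.98 [471. 355.] z [0.005 0.009 0.028] rect [631.3 346.5] [203.4  87.2] 0.1
scene tray_blue 0.95 [535. 271.] z [0.005 0.013 0.028] rect [325.4 413.8] [215.3  88.8] 1.4
```

```bash
cat > m1.py <<'E'
from h import *
p,d=r.grab_frame("top"); hsv=cv2.cvtColor(p,cv2.COLOR_RGB2HSV)
ys,xs=np.mgrid[0:480,0:640]; P=atdepth("top",np.c_[xs.ravel(),ys.ravel()],d.ravel()).reshape(480,640,3)
grey=((hsv[...,1]<60)&(hsv[...,2]>80)).astype(np.uint8)
approx={"yellow":(.6856,-.108),"red":(.618,-.352),"green":(.693,.104),"blue":(.646,.351)}
for k,c in approx.items():
    near=(np.hypot(P[...,0]-c[0],P[...,1]-c[1])<.12)
    lab=r.masks_of("tray_"+k,"top")
    reg=(near&(P[...,2]<.035)&(P[...,2]>-.01)).astype(np.uint8)
    nonwood=reg&((hsv[...,1]<110)|(hsv[...,2]<30)).astype(np.uint8)
    nonwood=cv2.morphologyEx(nonwood,cv2.MORPH_CLOSE,np.ones((9,9),np.uint8))
    nonwood=cv2.morphologyEx(nonwood,cv2.MORPH_OPEN,np.ones((7,7),np.uint8))
    cs,_=cv2.findContours(nonwood,cv2.RETR_EXTERNAL,cv2.CHAIN_APPROX_NONE); ct=max(cs,key=cv2.contourArea)[:,0]
    W=onplane("top",ct,0.014)
    rc,wh,a=cv2.minAreaRect((W[:,:2]*1000).astype(np.float32))
    if wh[0]<wh[1]: a-=90
    if a<-90:a+=180
    M=cv2.moments((W[:,:2]*1000).astype(np.float32)); cen=(M["m10"]/M["m00"],M["m01"]/M["m00"])
    # PCA of area
    yy,xx=np.nonzero(nonwood); Q=onplane("top",np.c_[xx,yy],.012)[:,:2]*1000
    w,v=np.linalg.eigh(np.cov(Q.T)); ax=v[:,1]*np.sign(v[0,1]); pa=np.degrees(np.arctan2(ax[1],ax[0]))
    print(k,"rect",np.round(rc,1),np.round(wh,1),round(a,1),"cen",np.round(cen,1),"pca",Q.mean(0).round(1),round(pa,1), "target",(Q.mean(0)-46*ax).round(1))
E
python3 m1.py
```

```text
yellow rect [ 686.7 -109.3] [183.2  89.5] 4.9 cen [ 686.7 -109.2] pca [ 686.2 -109.5] 4.6 target [ 640.3 -113.2]
red rect [ 620.3 -347.9] [ 90.6 183.1] -11.8 cen [ 620.5 -347.7] pca [ 619.8 -348.2] -12.0 target [ 574.8 -338.6]
green rect [689.5 102.4] [ 88.6 182.8] -7.9 cen [689.7 102.2] pca [689.1 102.5] -7.8 target [643.6 108.7]
blue rect [641.8 346.2] [ 91.5 182.6] -0.2 cen [641.7 346.2] pca [641.1 346.8] 0.2 target [595.1 346.7]
```

```bash
python3 -m handwheel '[[[0,0.04,0,0,0,-0.124,0.085],[0.02,0.0415,0,0,0,-0.124,0.085],[0.0415,0.0415,-0.0,0,0,0,0.085],[0.0415,0.0415,-0.02,0,0,0,0.085],[0.0415,0.0415,-0.02,0,0,0,0.085],[0.0415,0.0415,-0.02,0,0,0,0.085],[0.0415,0.0415,-0.02,0,0,0,0.085],[0.025,0.04,-0.02,0,0,0,0.085],[0,0.02,0,0,0,0,0.085]]]' 40
```

```text
clock: 2.2
tcp_pos: [0.3502, -0.3779, 0.2316]
orientation: [-3.138, -0.014, 0.0]
contact_force: [-0.2, 0.7, 0.9]
grip_width: 0.0851
```

```bash
python3 -m handwheel '[[[0,0,0,0,0,0,0.085],[0,0,0,0,0,0,0.085]]]'
python3 - <<'E'
from h import *
o=r.get_obs(); p,d=r.grab_frame("wrist"); cv2.imwrite("pics/w1.png",p[:,:,::-1]); print(o["tcp_pos"],o["orientation"])
for m in r.masks_of("jar_red","wrist"):
    ys,xs=np.nonzero(m["pixels"]&(d>0)); P=atdepth("wrist",np.c_[xs,ys],d[ys,xs],o); T=P[P[:,2]>.042]
    print(m["p"],m["at"],P[:,2].max(), T[:,:2].mean(0), cv2.minEnclosingCircle(T[:,:2].astype(np.float32)) if len(T)>3 else 0)
E
```

```text
clock: 2.37
tcp_pos: [0.3467, -0.3822, 0.234]
orientation: [-3.142, -0.007, 0.0]
contact_force: [0.4, -0.9, -0.5]
grip_width: 0.085
[ 0.34670436 -0.38217739  0.23396456] [-3.14156912e+00 -6.57608960e-03  1.75482362e-04]
```

View pics/w1.png

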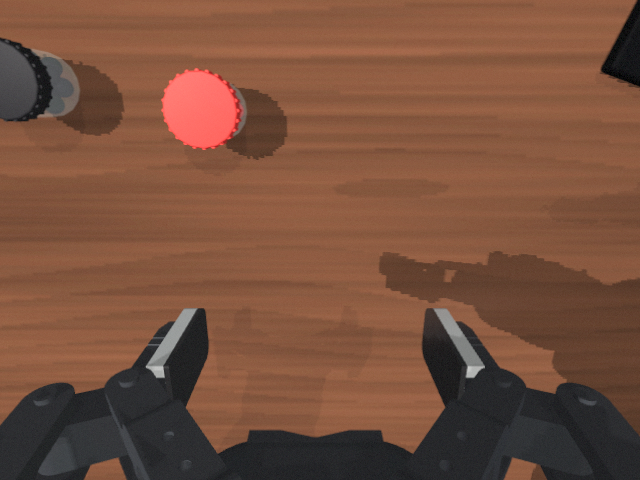

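The red lid shows at about (203,110), with the black jar at the left edge. The rows were clipped because their combined norm was over 41.7 mm. I'll cross-check the wrist position with a colour blob.

```bash
cat >> h.py <<'E'
HUE={"red":[(0,8),(172,180)],"yellow":[(22,36)],"green":[(45,80)],"blue":[(100,122)]}
def lid(color,n="wrist",z=.048,save=None):
    o=r.get_obs(); p,d=r.grab_frame(n)
    if save: cv2.imwrite(save,p[:,:,::-1])
    h=cv2.cvtColor(p,cv2.COLOR_RGB2HSV); m=np.zeros(p.shape[:2],bool)
    for a,b in HUE[color]: m|=(h[...,0]>=a)&(h[...,0]<=b)
    m&=(h[...,1]>150)&(h[...,2]>90)
    m=cv2.morphologyEx(m.astype(np.uint8),cv2.MORPH_OPEN,np.ones((5,5),np.uint8))
    out=[]
    for ct in cv2.findContours(m,cv2.RETR_EXTERNAL,cv2.CHAIN_APPROX_NONE)[0]:
        if cv2.contourArea(ct)<150: continue
        W=onplane(n,cv2.convexHull(ct)[:,0],z,o)[:,:2]; c,rad=cv2.minEnclosingCircle(W.astype(np.float32))
        mm=np.zeros_like(m); cv2.drawContours(mm,[ct],-1,1,-1); dd=d[(mm>0)&(d>0)]
        M=cv2.moments(ct); uv=(M["m10"]/M["m00"],M["m01"]/M["m00"])
        zz=atdepth(n,[uv],[np.median(dd)],o)[0] if len(dd) else None
        print(color,"px",np.round(uv),"circ",np.round(c,4),"rad",round(rad,4),"cen",onplane(n,[uv],z,o)[0][:2].round(4),"z",zz[2].round(3) if zz is not None else 0)
    print("tcp",o["tcp_pos"].round(4),o["orientation"].round(3),"t",round(o["clock"],2))
E
python3 -c "
from h import *
lid('red')
for c in HUE: lid(c,'top')"
```

```text
red px [211. 128.] circ [ 0.4226 -0.3127] rad 0.0245 cen [ 0.416  -0.3167] z 0.048
tcp [ 0.346  -0.3844  0.2344] [3.14e+00 0.00e+00 1.00e-03] t 2.47
red px [454. 289.] circ [ 0.426  -0.3061] rad 0.027 cen [ 0.4266 -0.3058] z 0.047
tcp [ 0.3458 -0.3846  0.2344] [ 3.14e+00 -1.00e-03  1.00e-03] t 2.52
tcp [ 0.3458 -0.3846  0.2344] [ 3.14e+00 -1.00e-03  1.00e-03] t 2.57
tcp [ 0.3457 -0.3844  0.2342] [ 3.141e+00 -1.000e-03  1.000e-03] t 2.62
blue px [302. 264.] circ [0.4734 0.0513] rad 0.0237 cen [0.4733 0.0513] z 0.047
tcp [ 0.3458 -0.3842  0.2342] [ 3.141e+00 -1.000e-03  1.000e-03] t 2.67
```

```bash
python3 -c "
from h import *
lid('red')
lid('red',save='pics/w2.png')"
```

```text
red px [212. 127.] circ [ 0.424  -0.3101] rad 0.0251 cen [ 0.4161 -0.3168] z 0.048
tcp [ 0.3459 -0.384   0.2341] [ 3.141 -0.     0.   ] t 2.72
red px [211. 129.] circ [ 0.422 -0.311] rad 0.0245 cen [ 0.4152 -0.3158] z 0.048
tcp [ 0.3459 -0.3838  0.234 ] [3.141e+00 1.000e-03 0.000e+00] t 2.77
```

```bash
python3 -c "
from h import *
o=r.get_obs(); print(onplane('wrist',[[203,110],[212,128]],.048,o))"
```

```text
[[ 0.42681673 -0.31152142  0.048     ]
 [ 0.41568502 -0.31632947  0.048     ]]
```

View pics/w2.png

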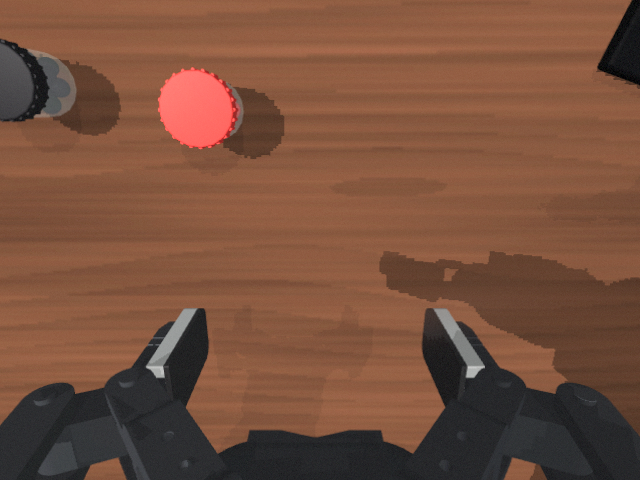

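The lid is at about (199,108), which maps to (0.427,-0.310). That agrees with the top camera, so I'll go over the red jar.

```bash
sed -i 's/>150)&(h/>100)\&(h/' h.py; python3 -m handwheel '[[[0.0203,0.0190,-0.017,0,0,0,0.085],[0.0203,0.0190,-0.017,0,0,0,0.085],[0.0203,0.0190,-0.017,0,0,0,0.085],[0.0203,0.0190,-0.017,0,0,0,0.085],[0,0,0,0,0,0,0.085],[0,0,0,0,0,0,0.085],[0,0,0,0,0,0,0.085]]]'; python3 -c "
from h import *
lid('red',save='pics/w3.png')"
```

```text
clock: 3.4
tcp_pos: [0.4271, -0.3076, 0.166]
orientation: [3.141, 0.002, -0.001]
contact_force: [-0.8, -0.7, -0.7]
grip_width: 0.0853
red px [324. 255.] circ [ 0.4387 -0.314 ] rad 0.0382 cen [ 0.4343 -0.3127] z 0.044
tcp [ 0.4271 -0.3076  0.166 ] [ 3.141e+00  2.000e-03 -1.000e-03] t 3.4
```

View pics/w3.png

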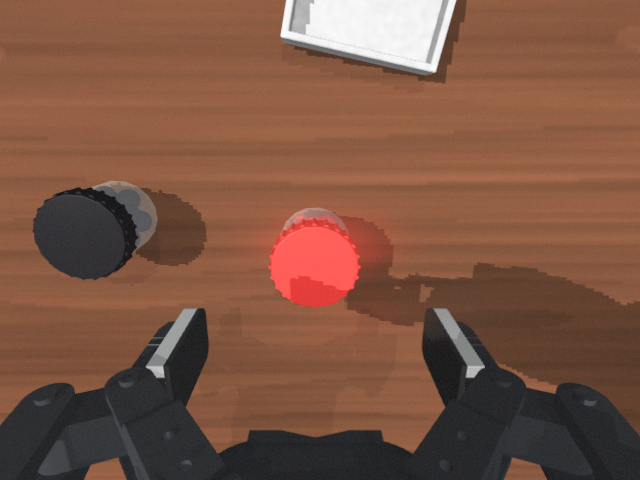

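The red lid at (314,264) is centred between the fingers. I'll descend and grip.

```bash
python3 -c "
from h import *
o=r.get_obs(); print(onplane('wrist',[[314,264]],.048,o))"; python3 -m handwheel '[[[0,0,-0.026,0,0,0,0.085],[0,0,-0.026,0,0,0,0.085],[0,0,-0.022,0,0,0,0.085],[0,0,0,0,0,0,0.085],[0,0,0,0,0,0,0.04],[0,0,0,0,0,0,0.04],[0,0,0,0,0,0,0.04],[0,0,0,0,0,0,0.04],[0,0,0,0,0,0,0.04],[0,0,0,0,0,0,0.04]]]' 40; python3 -m handwheel '[[[0,0,0,0,0,0,0.04],[0,0,0.02,0,0,0,0.04],[0,0,0.03,0,0,0,0.04],[0,0,0.03,0,0,0,0.04],[0,0,0,0,0,0,0.04],[0,0,0,0,0,0,0.04]]]' ;python3 -c "
from h import *
lid('red',save='pics/w4.png')"
```

```text
[[ 0.42881602 -0.30778936  0.048     ]]
clock: 4.28
tcp_pos: [0.4282, -0.3079, 0.0938]
orientation: [3.14, 0.002, 0.004]
contact_force: [-2.0, 0.0, 6.0]
grip_width: 0.0468
clock: 4.78
tcp_pos: [0.4286, -0.3078, 0.1745]
orientation: [3.139, 0.002, 0.007]
contact_force: [-1.1, -0.1, -2.2]
grip_width: 0.047
red px [316. 335.] circ [ 0.3813 -0.3084] rad 0.0507 cen [ 0.3815 -0.3088] z 0.128
red px [362. 258.] circ [ 0.4309 -0.3352] rad 0.0079 cen [ 0.4314 -0.3349] z 0.001
tcp [ 0.4286 -0.3078  0.1745] [3.139e+00 2.000e-03 7.000e-03] t 4.78
```

View pics/w4.png

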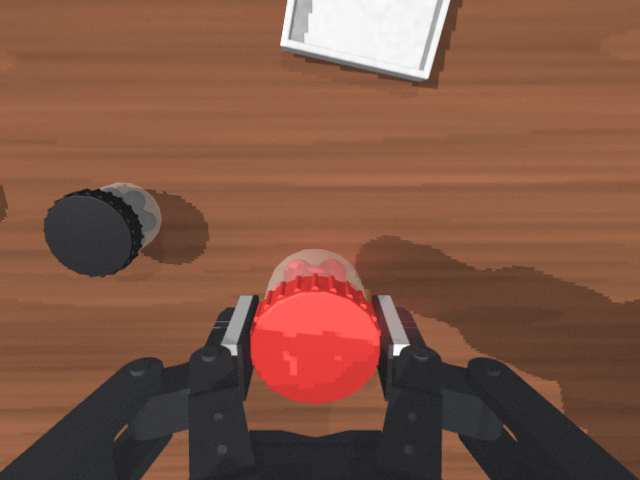

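The jar is gripped at 47 mm opening and lifted straight. Moving over the red tray now.

```bash
python3 -m handwheel '[[[0.03,-0.006,0,0,0,0,0.04],[0.04,-0.009,0,0,0,0,0.04],[0.04,-0.009,0,0,0,0,0.04],[0.036,-0.007,0,0,0,0,0.04],[0,0,0,0,0,0,0.04],[0,0,0,0,0,0,0.04],[0,0,0,0,0,0,0.04]]]' ;python3 - <<'E'
from h import *
o=r.get_obs();print(o["tcp_pos"],o["orientation"])
for n in ["wrist","scene"]:
    p,d=r.grab_frame(n); cv2.imwrite(f"pics/{n}5.png",p[:,:,::-1])
E
```

```text
clock: 5.42
tcp_pos: [0.5723, -0.3375, 0.1699]
orientation: [-3.14, -0.003, 0.005]
contact_force: [0.5, -1.6, -0.4]
grip_width: 0.0465
[ 0.57227746 -0.33752251  0.1699435 ] [-3.14022047e+00 -2.99688772e-03  5.45980965e-03]
```

View pics/wrist5.png

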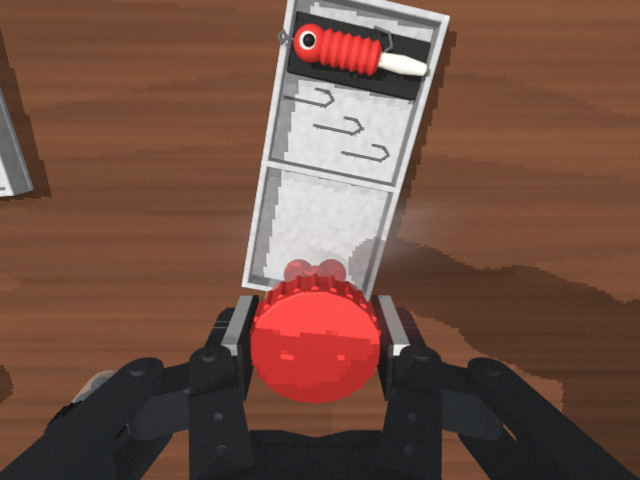

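View pics/scene5.png

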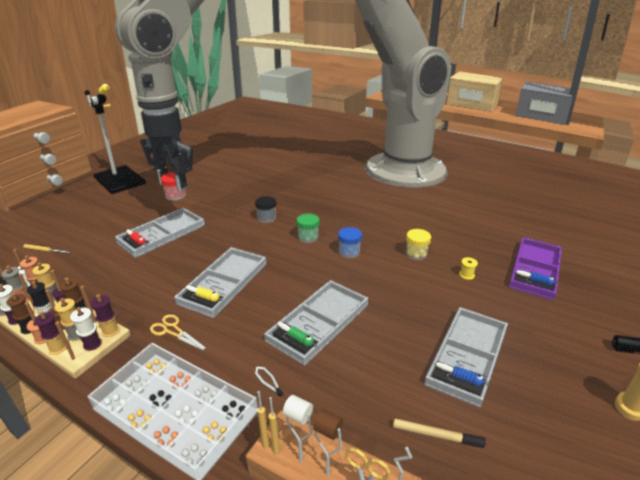

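Run:
```python
from h import *
o=r.get_obs()
print(onplane("wrist",[[245,288],[266,163],[399,189],[448,17],[291,0]],.018,o).round(4))
c=r.get_calibration("scene"); X=np.array(c["R"])@np.array([.5723,-.3375,.12])+c["t"]; print(X[:2]/X[2]*K(c)+[c["cx"],c["cy"]])
```

```text
[[ 0.5416 -0.2922  0.018 ]
 [ 0.6227 -0.3092  0.018 ]
 [ 0.6073 -0.3882  0.018 ]
 [ 0.6979 -0.4071  0.018 ]
 [ 0.7056 -0.3256  0.018 ]]
[169.4462674  178.16040407]
```

The wrist corner measurements put the red tray centre at (0.620,-0.350), against (0.620,-0.348) from the top camera. They agree, so I'll lower the jar.

```bash
python3 -m handwheel '[[[0.0015,-0.001,-0.02,0,0,0,0.04],[0.001,-0.001,-0.025,0,0,0,0.04],[0,0,-0.015,0,0,0,0.04],[0,0,-0.006,0,0,0,0.04],[0,0,-0.003,0,0,0,0.04],[0,0,-0.001,0,0,0,0.04],[0,0,0,0,0,0,0.04],[0,0,0,0,0,0,0.04]]]'
```

```text
clock: 6.18
tcp_pos: [0.5766, -0.3403, 0.1031]
orientation: [3.141, 0.003, 0.003]
contact_force: [-0.5, 0.1, -0.3]
grip_width: 0.0465
```

```bash
python3 -m handwheel '[[[0,0,-0.002,0,0,0,0.04],[0,0,-0.002,0,0,0,0.04],[0,0,-0.001,0,0,0,0.04],[0,0,0,0,0,0,0.04],[0,0,0,0,0,0,0.04]]]'
```

```text
clock: 6.6
tcp_pos: [0.5763, -0.3401, 0.0979]
orientation: [3.141, 0.003, 0.001]
contact_force: [-0.6, 1.5, 5.5]
grip_width: 0.0464
```

Contact at the expected height (5.5 N, TCP 0.098). Releasing with a modest opening, then lifting.

```bash
python3 -m handwheel '[[[0,0,0,0,0,0,0.066],[0,0,0,0,0,0,0.066],[0,0,0,0,0,0,0.066],[0,0,0,0,0,0,0.066],[0,0,0.02,0,0,0,0.07],[0,0,0.035,0,0,0,0.085],[0,0,0.02,0,0,0,0.085],[-0.035,0.02,0.0,0,0,0,0.085],[-0.035,0.02,0.0,0,0,0,0.085],[-0.02,0.035,0,0,0,0,0.085]]]';python3 - <<'E'
from h import *
o=r.get_obs();print(o["tcp_pos"],o["orientation"])
for n in ["wrist","top"]:
    p,d=r.grab_frame(n); cv2.imwrite(f"pics/{n}6.png",p[:,:,::-1])
E
```

```text
clock: 7.43
tcp_pos: [0.4822, -0.2679, 0.172]
orientation: [3.139, -0.007, -0.002]
contact_force: [0.5, 0.8, -0.4]
grip_width: 0.085
[ 0.48215387 -0.2678662   0.17202807] [ 3.13924165e+00 -6.90466376e-03 -2.13805276e-03]
```

View pics/wrist6.png

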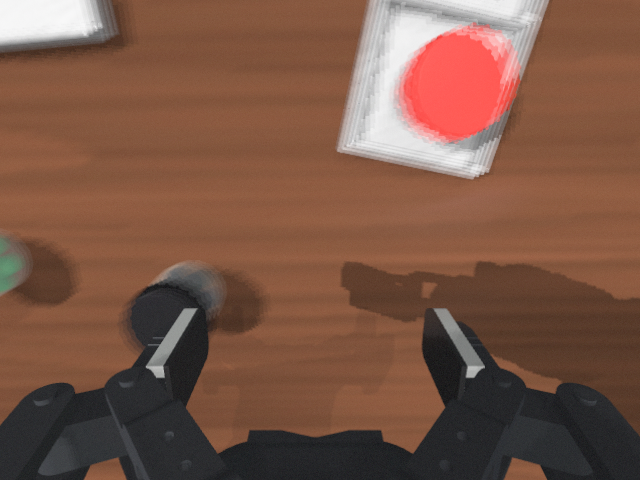

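View pics/top6.png

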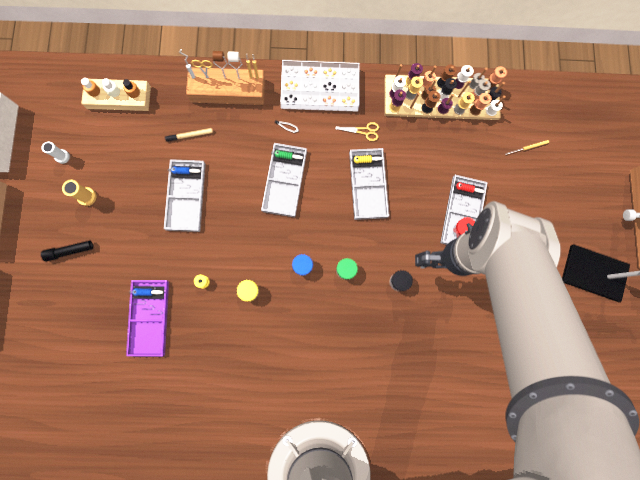

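The red jar stands in its tray. The arm was still moving, so the wrist picture is blurred. Next, the green jar.

```bash
python3 -m handwheel '[[[-0.002,0.03,0,0,0,0,0.085],[-0.003,0.04,0,0,0,0,0.085],[-0.003,0.04,0,0,0,0,0.085],[-0.003,0.04,0,0,0,0,0.085],[-0.003,0.04,0,0,0,0,0.085],[-0.001,0.023,0,0,0,0,0.085],[0,0,0,0,0,0,0.085],[0,0,0,0,0,0,0.085],[0,0,0,0,0,0,0.085]]]';python3 -c "
from h import *
lid('green',save='pics/w7.png')"
```

```text
clock: 8.28
tcp_pos: [0.4714, -0.0528, 0.172]
orientation: [3.141, 0.002, 0.001]
contact_force: [0.6, -0.9, 0.2]
grip_width: 0.0848
green px [316. 265.] circ [ 0.4699 -0.0532] rad 0.0256 cen [ 0.4707 -0.0533] z 0.048
tcp [ 0.4714 -0.0528  0.172 ] [3.141e+00 2.000e-03 1.000e-03] t 8.28
```

View pics/w7.png

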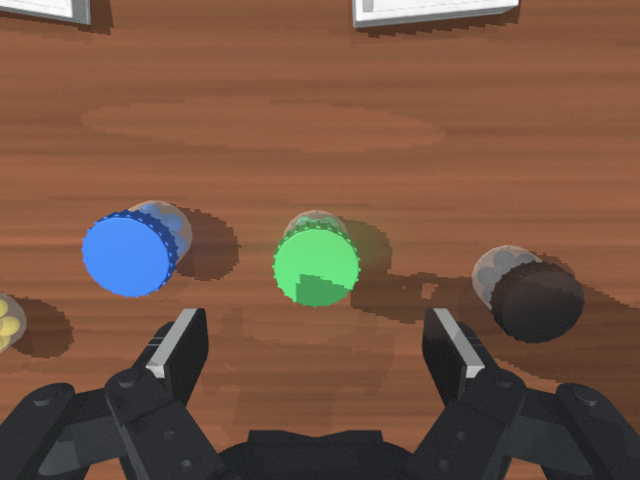

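The green lid is at (316,265), within 1 mm of the tool centre, and the blue and black neighbours are clear of the fingers. Descending to grip.

```bash
python3 -m handwheel '[[[-0.001,0,-0.026,0,0,0,0.085],[0,0,-0.03,0,0,0,0.085],[0,0,-0.023,0,0,0,0.085],[0,0,0,0,0,0,0.085],[0,0,0,0,0,0,0.04],[0,0,0,0,0,0,0.04],[0,0,0,0,0,0,0.04],[0,0,0,0,0,0,0.04],[0,0,0,0,0,0,0.04],[0,0,0,0,0,0,0.04]]]' 40; python3 -m handwheel '[[[0,0,0,0,0,0,0.04],[0,0,0.02,0,0,0,0.04],[0,0,0.03,0,0,0,0.04],[0,0,0.03,0,0,0,0.04],[0,0,0,0,0,0,0.04]]]'
```

```text
clock: 9.17
tcp_pos: [0.4711, -0.0525, 0.0946]
orientation: [3.141, 0.002, 0.005]
contact_force: [-1.0, -1.3, 6.7]
grip_width: 0.0466
clock: 9.58
tcp_pos: [0.473, -0.0521, 0.1785]
orientation: [3.141, 0.002, 0.016]
contact_force: [0.6, -0.1, -1.8]
grip_width: 0.0469
```

```bash
python3 -m handwheel '[[[0.018,0.017,0,0,0,0,0.04],[0.027,0.025,0,0,0,0,0.04],[0.028,0.026,0,0,0,0,0.04],[0.028,0.026,0,0,0,0,0.04],[0.028,0.026,0,0,0,0,0.04],[0.027,0.025,0,0,0,0,0.04],[0.017,0.016,0,0,0,0,0.04],[0,0,0,0,0,0,0.04],[0,0,0,0,0,0,0.04],[0,0,0,0,0,0,0.04]]]' ;python3 - <<'E'
from h import *
o=r.get_obs();print(o["tcp_pos"],o["orientation"])
for n in ["wrist"]:
    p,d=r.grab_frame(n); cv2.imwrite(f"pics/{n}8.png",p[:,:,::-1])
E
```

```text
clock: 10.42
tcp_pos: [0.6423, 0.1081, 0.1726]
orientation: [3.141, 0.002, -0.002]
contact_force: [-0.2, 0.2, -1.2]
grip_width: 0.0466
[0.64232284 0.10813638 0.17262036] [ 3.14063345e+00  2.14082067e-03 -1.53665399e-03]
```

View pics/wrist8.png

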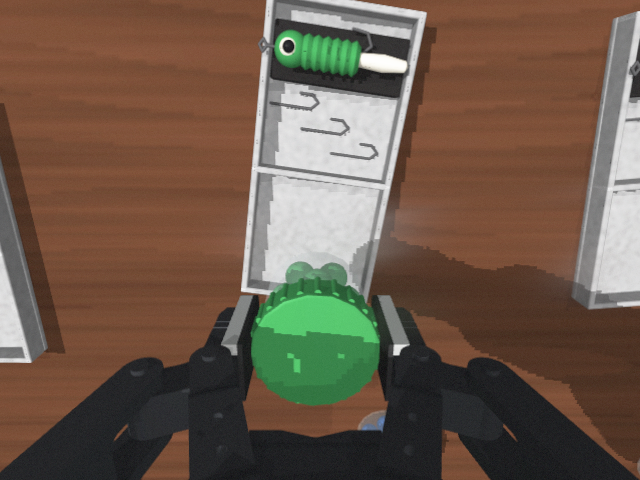

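Run:
```python
from h import *
o=r.get_obs()
W=onplane("wrist",[[242,293],[426,14]],.018,o);c=W.mean(0)[:2]; d=(W[1]-W[0])[:2]; a=np.arctan2(d[1],d[0])+np.arctan(84/176)
print(W,c,np.hypot(*d),np.degrees(a),c-.046*np.array([np.cos(a),np.sin(a)]))
```

```text
[[0.60790359 0.15570408 0.018     ]
 [0.77047376 0.04915877 0.018     ]] [0.68918868 0.10243142] 0.19437326043027764 -7.726178407492784 [0.64360627 0.10861561]
```

Exact agreement: the target is (0.6436, 0.1086). Lowering.

```bash
python3 -m handwheel '[[[0.001,0.0005,-0.02,0,0,0,0.04],[0,0,-0.025,0,0,0,0.04],[0,0,-0.017,0,0,0,0.04],[0,0,-0.007,0,0,0,0.04],[0,0,-0.004,0,0,0,0.04],[0,0,-0.001,0,0,0,0.04],[0,0,-0.001,0,0,0,0.04],[0,0,0,0,0,0,0.04],[0,0,0,0,0,0,0.04]]]'
```

```text
clock: 11.22
tcp_pos: [0.6446, 0.1096, 0.0989]
orientation: [-3.141, -0.003, -0.003]
contact_force: [0.3, 1.0, -1.2]
grip_width: 0.0469
```

```bash
python3 -m handwheel '[[[0,0,-0.001,0,0,0,0.04],[0,0,-0.001,0,0,0,0.04],[0,0,0,0,0,0,0.04],[0,0,0,0,0,0,0.04]]]'
```

```text
clock: 11.55
tcp_pos: [0.6447, 0.1097, 0.0986]
orientation: [-3.141, -0.003, -0.003]
contact_force: [-5.0, -2.0, 15.8]
grip_width: 0.0468
```

```bash
python3 -m handwheel '[[[0,0,0,0,0,0,0.066],[0,0,0,0,0,0,0.066],[0,0,0,0,0,0,0.066],[0,0,0,0,0,0,0.066],[0,0,0.02,0,0,0,0.07],[0,0,0.035,0,0,0,0.085],[0,0,0.02,0,0,0,0.085],[0,0,0.0,0,0,0,0.085]]]';python3 -c "
from h import *
lid('green',save='pics/w9.png',z=.052)"; python3 -m handwheel '[[[-0.025,-0.008,0,0,0,0,0.085],[-0.036,-0.012,0.0,0,0,0,0.085],[-0.036,-0.012,0,0,0,0,0.085],[-0.036,-0.012,0,0,0,0,0.085],[-0.025,-0.009,0,0,0,0,0.085],[-0.011,-0.004,0,0,0,0,0.085],[0,0,0,0,0,0,0.085],[0,0,0,0,0,0,0.085],[0,0,0,0,0,0,0.085]]]';python3 -c "
from h import *
lid('blue',save='pics/w10.png')"
```

```text
clock: 12.22
tcp_pos: [0.6467, 0.1102, 0.1758]
orientation: [-3.14, -0.003, -0.012]
contact_force: [1.1, 0.4, 0.3]
grip_width: 0.0851
green px [316. 272.] circ [0.6421 0.1099] rad 0.0245 cen [0.6428 0.1099] z 0.053
green px [325.  66.] circ [0.7486 0.1076] rad 0.0199 cen [0.7483 0.1056] z 0.03
tcp [0.6467 0.1102 0.1758] [-3.14e+00 -3.00e-03 -1.20e-02] t 12.22
clock: 13.02
tcp_pos: [0.4759, 0.053, 0.1707]
orientation: [-3.141, -0.003, -0.001]
contact_force: [-0.1, 0.3, -0.2]
grip_width: 0.0851
blue px [317. 262.] circ [0.4767 0.0522] rad 0.0259 cen [0.4776 0.0519] z 0.048
tcp [0.4759 0.053  0.1707] [-3.141e+00 -3.000e-03 -1.000e-03] t 13.02
```

View pics/w9.png

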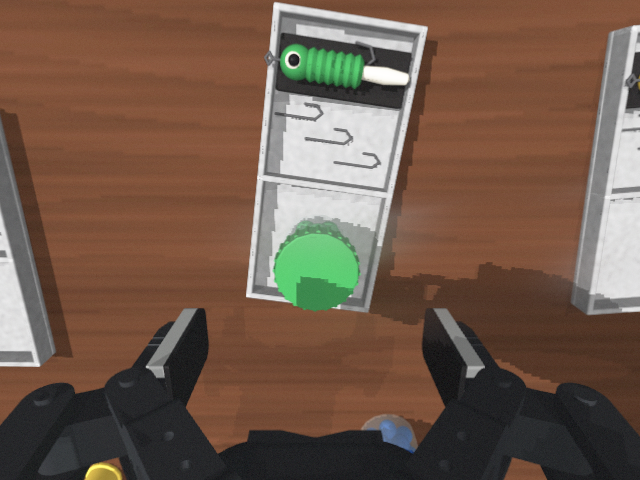

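View pics/w10.png

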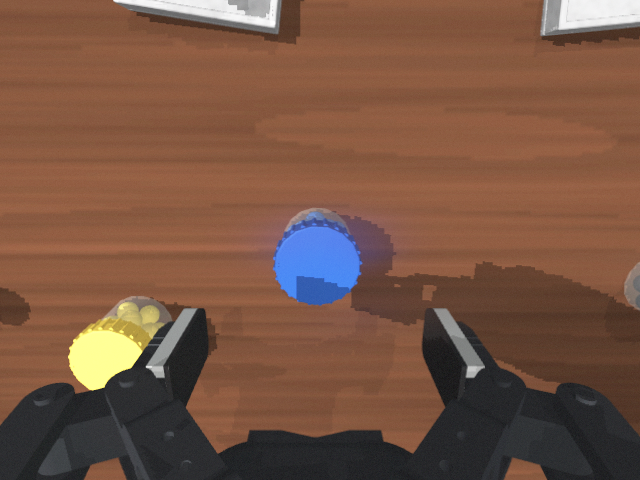

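The green jar stands upright in its compartment, with the lid at (316,272) and within 2 mm of the target. The blue lid is centred at (317,262). Gripping blue.

```bash
python3 -m handwheel '[[[0.0005,-0.0005,-0.026,0,0,0,0.085],[0,0,-0.03,0,0,0,0.085],[0,0,-0.022,0,0,0,0.085],[0,0,0,0,0,0,0.085],[0,0,0,0,0,0,0.04],[0,0,0,0,0,0,0.04],[0,0,0,0,0,0,0.04],[0,0,0,0,0,0,0.04],[0,0,0,0,0,0,0.04],[0,0,0,0,0,0,0.04]]]' 40; python3 -m handwheel '[[[0,0,0,0,0,0,0.04],[0,0,0.02,0,0,0,0.04],[0,0,0.03,0,0,0,0.04],[0,0,0.03,0,0,0,0.04],[0,0,0,0,0,0,0.04]]]'
```

```text
clock: 13.9
tcp_pos: [0.4767, 0.0523, 0.0945]
orientation: [-3.141, -0.003, -0.005]
contact_force: [-1.1, 0.0, 8.0]
grip_width: 0.0467
clock: 14.32
tcp_pos: [0.4784, 0.0526, 0.1783]
orientation: [-3.14, -0.002, -0.015]
contact_force: [1.0, 0.7, -1.5]
grip_width: 0.0467
```

```bash
python3 -m handwheel '[[[0.009,0.022,0,0,0,0,0.04],[0.014,0.035,0,0,0,0,0.04],[0.015,0.037,0,0,0,0,0.04],[0.015,0.037,0,0,0,0,0.04],[0.015,0.037,0,0,0,0,0.04],[0.015,0.037,0,0,0,0,0.04],[0.015,0.037,0,0,0,0,0.04],[0.013,0.033,0,0,0,0,0.04],[0.007,0.019,0,0,0,0,0.04],[0,0,0,0,0,0,0.04]]]' ;python3 -m handwheel '[[[0,0,0,0,0,0,0.04],[0,0,0,0,0,0,0.04]]]' ;python3 - <<'E'
from h import *
o=r.get_obs();print(o["tcp_pos"],o["orientation"])
for n in ["wrist"]:
    p,d=r.grab_frame(n); cv2.imwrite(f"pics/{n}11.png",p[:,:,::-1])
E
```

```text
clock: 15.15
tcp_pos: [0.593, 0.3525, 0.1729]
orientation: [-3.137, -0.012, -0.001]
contact_force: [-0.2, 0.7, -1.2]
grip_width: 0.0467
clock: 15.32
tcp_pos: [0.5933, 0.3446, 0.1724]
orientation: [3.14, 0.002, -0.001]
contact_force: [0.7, -1.1, -2.4]
grip_width: 0.047
[0.59328131 0.34462479 0.17235348] [ 3.13992564e+00  1.59981546e-03 -1.14636109e-03]
```

View pics/wrist11.png

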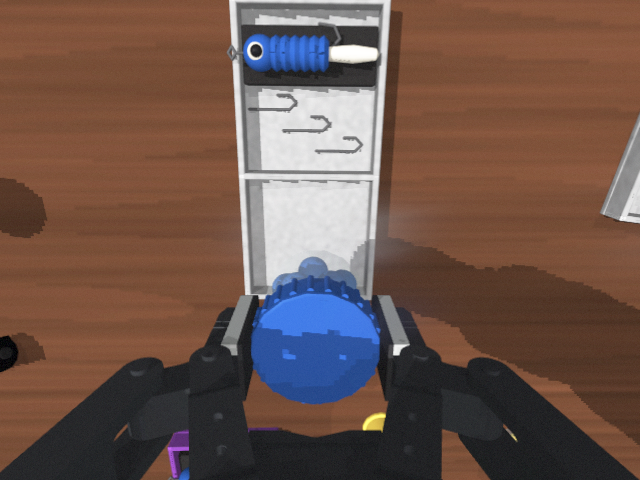

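```bash
python3 - <<'E'
from h import *
o=r.get_obs()
W=onplane("wrist",[[246,297],[389,2]],.018,o);c=W.mean(0)[:2]; d=(W[1]-W[0])[:2]; a=np.arctan2(d[1],d[0])+np.arctan(84/176)
print(o["tcp_pos"],W,c,np.hypot(*d),np.degrees(a),c-.046*np.array([np.cos(a),np.sin(a)]))
E
python3 -m handwheel '[[[0.001,0.001,-0.02,0,0,0,0.04],[0,0,-0.025,0,0,0,0.04],[0,0,-0.017,0,0,0,0.04]]]'
```

```text
[0.59343875 0.34407948 0.17249843] [[0.55639932 0.38959981 0.018     ]
 [0.72725734 0.30528919 0.018     ]] [0.64182833 0.3474445 ] 0.19052753578541626 -0.7503620174120909 [0.59583227 0.34804691]
clock: 15.62
tcp_pos: [0.5944, 0.3447, 0.1097]
orientation: [3.14, -0.0, -0.001]
contact_force: [-0.2, -0.1, -1.1]
grip_width: 0.0467
```

The target is about (0.5955, 0.347). I'll nudge y by +1.5 mm and finish lowering.

```bash
python3 -m handwheel '[[[0.0005,0.0015,-0.004,0,0,0,0.04],[0,0,-0.004,0,0,0,0.04],[0,0,-0.002,0,0,0,0.04],[0,0,-0.001,0,0,0,0.04],[0,0,-0.001,0,0,0,0.04],[0,0,0,0,0,0,0.04],[0,0,0,0,0,0,0.04]]]'
```

```text
clock: 16.2
tcp_pos: [0.5953, 0.3487, 0.0996]
orientation: [-3.141, -0.003, -0.001]
contact_force: [-0.1, 0.4, -1.2]
grip_width: 0.0468
```

```bash
python3 -m handwheel '[[[0,0,-0.001,0,0,0,0.04],[0,0,-0.001,0,0,0,0.04],[0,0,0,0,0,0,0.04],[0,0,0,0,0,0,0.04]]]'
```

```text
clock: 16.53
tcp_pos: [0.5953, 0.3488, 0.0985]
orientation: [-3.141, -0.003, -0.002]
contact_force: [-2.3, -1.4, 8.2]
grip_width: 0.047
```

```bash
python3 -m handwheel '[[[0,0,0,0,0,0,0.066],[0,0,0,0,0,0,0.066],[0,0,0,0,0,0,0.066],[0,0,0,0,0,0,0.066],[0,0,0.02,0,0,0,0.07],[0,0,0.035,0,0,0,0.085],[0,0,0.02,0,0,0,0.085],[0,0,0.0,0,0,0,0.085]]]';python3 -c "
from h import *
lid('blue',save='pics/w12.png',z=.052)"; python3 -m handwheel '[[[-0.018,-0.017,0,0,0,0,0.085],[-0.027,-0.025,0.0,0,0,0,0.085],[-0.028,-0.026,0,0,0,0,0.085],[-0.028,-0.026,0,0,0,0,0.085],[-0.028,-0.026,0,0,0,0,0.085],[-0.028,-0.026,0,0,0,0,0.085],[-0.025,-0.024,0,0,0,0,0.085],[0,0,0,0,0,0,0.085],[0,0,0,0,0,0,0.085],[0,0,0,0,0,0,0.085]]]';python3 -c "
from h import *
lid('yellow',save='pics/w13.png')"
```

```text
clock: 17.2
tcp_pos: [0.5973, 0.3502, 0.1773]
orientation: [-3.137, -0.002, -0.011]
contact_force: [0.9, -0.1, 1.6]
grip_width: 0.085
blue px [318. 268.] circ [0.5946 0.3491] rad 0.0254 cen [0.5948 0.3489] z 0.053
blue px [304.  65.] circ [0.6992 0.3577] rad 0.0194 cen [0.6993 0.3562] z 0.03
tcp [0.5973 0.3502 0.1773] [-3.137e+00 -2.000e-03 -1.100e-02] t 17.2
clock: 18.08
tcp_pos: [0.4134, 0.1789, 0.1717]
orientation: [-3.141, -0.003, -0.001]
contact_force: [0.9, 0.7, 0.1]
grip_width: 0.0851
yellow px [317. 262.] circ [0.4146 0.1786] rad 0.0275 cen [0.4145 0.178 ] z 0.048
yellow px [131. 221.] circ [0.4389 0.2775] rad 0.0205 cen [0.438  0.2776] z 0.03
tcp [0.4134 0.1789 0.1717] [-3.141e+00 -3.000e-03 -1.000e-03] t 18.08
```

View pics/w12.png

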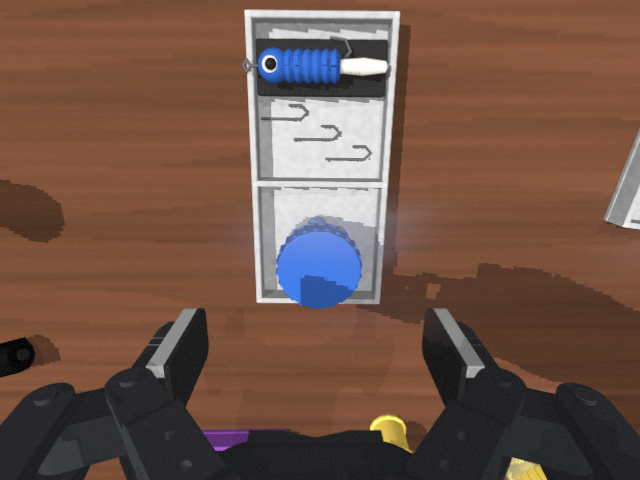

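View pics/w13.png

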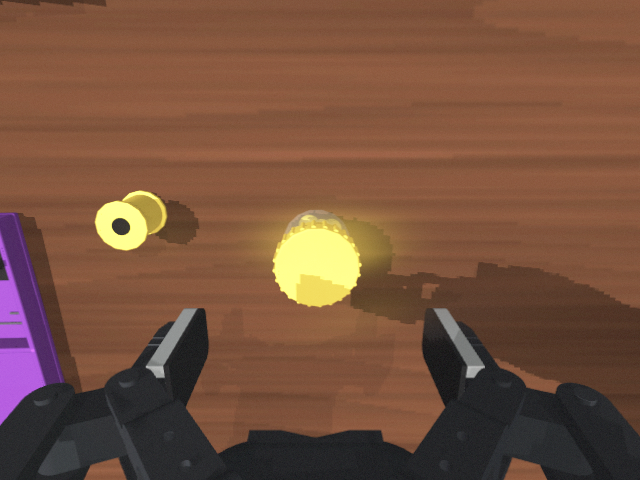

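The blue jar stands in its compartment. The yellow lid is centred at (317,264), and the spool at (122,225) is clear. Gripping yellow.

```bash
python3 -m handwheel '[[[0.0005,-0.0005,-0.026,0,0,0,0.085],[0,0,-0.03,0,0,0,0.085],[0,0,-0.023,0,0,0,0.085],[0,0,0,0,0,0,0.085],[0,0,0,0,0,0,0.04],[0,0,0,0,0,0,0.04],[0,0,0,0,0,0,0.04],[0,0,0,0,0,0,0.04],[0,0,0,0,0,0,0.04],[0,0,0,0,0,0,0.04]]]' 40; python3 -m handwheel '[[[0,0,0,0,0,0,0.04],[0,0,0.02,0,0,0,0.04],[0,0,0.03,0,0,0,0.04],[0,0,0.03,0,0,0,0.04],[0,0,0,0,0,0,0.04]]]'
```

```text
clock: 18.97
tcp_pos: [0.4146, 0.1787, 0.0944]
orientation: [-3.14, -0.003, -0.005]
contact_force: [-0.8, 1.0, 7.0]
grip_width: 0.0468
clock: 19.38
tcp_pos: [0.416, 0.1794, 0.1781]
orientation: [-3.137, -0.002, -0.013]
contact_force: [0.7, 0.5, -0.5]
grip_width: 0.0469
```

```bash
python3 -m handwheel '[[[0.015,-0.019,0,0,0,0,0.04],[0.023,-0.03,0,0,0,0,0.04],[0.024,-0.031,0,0,0,0,0.04],[0.024,-0.031,0,0,0,0,0.04],[0.024,-0.031,0,0,0,0,0.04],[0.024,-0.031,0,0,0,0,0.04],[0.024,-0.031,0,0,0,0,0.04],[0.024,-0.031,0,0,0,0,0.04],[0.024,-0.031,0,0,0,0,0.04],[0.02,-0.025,0,0,0,0,0.04]]]' ;python3 -m handwheel '[[[0,0,0,0,0,0,0.04],[0,0,0,0,0,0,0.04],[0,0,0,0,0,0,0.04]]]' ;python3 - <<'E'
from h import *
o=r.get_obs();print(o["tcp_pos"],o["orientation"])
for n in ["wrist"]:
    p,d=r.grab_frame(n); cv2.imwrite(f"pics/{n}14.png",p[:,:,::-1])
E
```

```text
clock: 20.22
tcp_pos: [0.6406, -0.1164, 0.173]
orientation: [3.14, -0.001, 0.001]
contact_force: [0.4, -0.9, 0.2]
grip_width: 0.0465
clock: 20.47
tcp_pos: [0.6389, -0.1123, 0.1725]
orientation: [-3.141, -0.003, 0.001]
contact_force: [0.0, 0.9, -1.4]
grip_width: 0.0467
[ 0.63889424 -0.11225393  0.17251688] [-3.14080125e+00 -3.15769064e-03  1.44892448e-03]
```

View pics/wrist14.png

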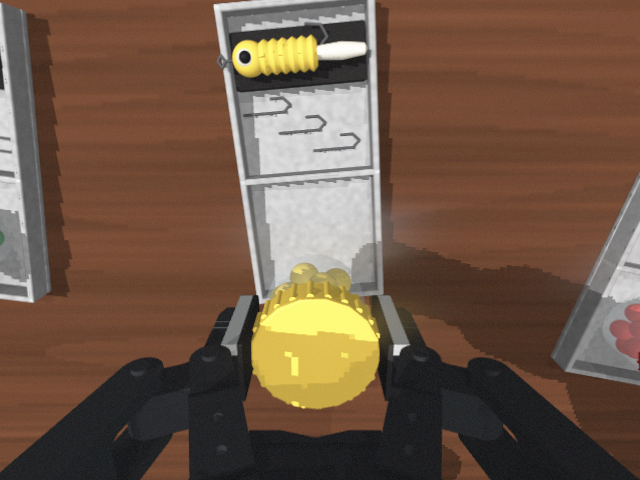

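```bash
python3 - <<'E'
from h import *
o=r.get_obs()
W=onplane("wrist",[[383,295],[216,6]],.018,o);c=W.mean(0)[:2]; d=(W[1]-W[0])[:2]; a=np.arctan2(d[1],d[0])-np.arctan(84/176)
print(o["tcp_pos"],W,c,np.hypot(*d),np.degrees(a),c-.046*np.array([np.cos(a),np.sin(a)]))
E
python3 -m handwheel '[[[0.001,-0.001,-0.02,0,0,0,0.04],[0,0,-0.025,0,0,0,0.04],[0,0,-0.017,0,0,0,0.04],[0,0,-0.004,0,0,0,0.04],[0,0,-0.004,0,0,0,0.04],[0,0,-0.002,0,0,0,0.04],[0,0,-0.001,0,0,0,0.04],[0,0,0,0,0,0,0.04],[0,0,0,0,0,0,0.04]]]'
```

```text
[ 0.63878155 -0.11144576  0.17264102] [[ 0.60317538 -0.15655154  0.018     ]
 [ 0.77061769 -0.05941587  0.018     ]] [ 0.68689654 -0.10798371] 0.19357753713765133 4.604761309049711 [ 0.64104501 -0.11167667]
clock: 21.27
tcp_pos: [0.6411, -0.114, 0.1009]
orientation: [3.141, 0.003, 0.003]
contact_force: [0.4, -0.6, -0.9]
grip_width: 0.0464
```

```bash
python3 -m handwheel '[[[0,0,-0.001,0,0,0,0.04],[0,0,-0.001,0,0,0,0.04],[0,0,-0.001,0,0,0,0.04],[0,0,0,0,0,0,0.04],[0,0,0,0,0,0,0.04]]]'
```

```text
clock: 21.68
tcp_pos: [0.6409, -0.1141, 0.0984]
orientation: [3.141, 0.002, 0.001]
contact_force: [-3.6, 0.4, 9.9]
grip_width: 0.0464
```

```bash
python3 -m handwheel '[[[0,0,0,0,0,0,0.066],[0,0,0,0,0,0,0.066],[0,0,0,0,0,0,0.066],[0,0,0,0,0,0,0.066],[0,0,0.02,0,0,0,0.07],[0,0,0.035,0,0,0,0.085],[0,0,0.02,0,0,0,0.085],[0,0,0.0,0,0,0,0.085]]]';python3 -c "
from h import *
lid('yellow',save='pics/w15.png',z=.052)"; python3 -m handwheel '[[[-0.02,0.01,0.02,0,0,0,0.085],[-0.03,0,0.025,0,0,0,0.085],[-0.03,0,0.025,0,0,0,0.085],[-0.03,0,0.02,0,0,0,0.085],[-0.03,0,0.02,0,0,0,0.085],[-0.02,0,0.01,0,0,0,0.085],[0,0,0,0,0,0,0.085],[0,0,0,0,0,0,0.085],[0,0,0,0,0,0,0.085]]]'
python3 - <<'E'
from h import *
for n in ["top","scene","wrist"]:
    p,d=r.grab_frame(n); cv2.imwrite(f"pics/{n}16.png",p[:,:,::-1])
for c in HUE: print(c); lid(c,"top",z=.052)
E
```

```text
clock: 22.35
tcp_pos: [0.6432, -0.1143, 0.1768]
orientation: [3.141, 0.002, 0.013]
contact_force: [-0.7, 1.0, 0.2]
grip_width: 0.0851
yellow px [315. 270.] circ [ 0.6389 -0.1149] rad 0.0265 cen [ 0.6397 -0.1142] z 0.052
yellow px [277.  69.] circ [ 0.7435 -0.0948] rad 0.0196 cen [ 0.7438 -0.0964] z 0.03
tcp [ 0.6432 -0.1143  0.1768] [3.141e+00 2.000e-03 1.300e-02] t 22.35
clock: 23.15
tcp_pos: [0.4808, -0.1039, 0.2911]
orientation: [-3.141, -0.003, 0.001]
contact_force: [-0.2, -0.5, -0.3]
grip_width: 0.0853
red
tcp [ 0.481  -0.1038  0.2908] [-3.141e+00 -4.000e-03  2.000e-03] t 23.3
yellow
yellow px [373. 200.] circ [ 0.6323 -0.1126] rad 0.0264 cen [ 0.6333 -0.1132] z 0.051
tcp [ 0.481  -0.1038  0.2909] [-3.141e+00 -4.000e-03  2.000e-03] t 23.35
green
green px [280. 195.] circ [0.639  0.1076] rad 0.0246 cen [0.6393 0.1084] z 0.051
tcp [ 0.4809 -0.1038  0.291 ] [-3.141e+00 -3.000e-03  2.000e-03] t 23.4
blue
blue px [179. 211.] circ [0.5904 0.3442] rad 0.028 cen [0.5905 0.3453] z 0.051
tcp [ 0.4808 -0.1039  0.2912] [-3.141e+00 -3.000e-03  2.000e-03] t 23.45
```

View pics/w15.png

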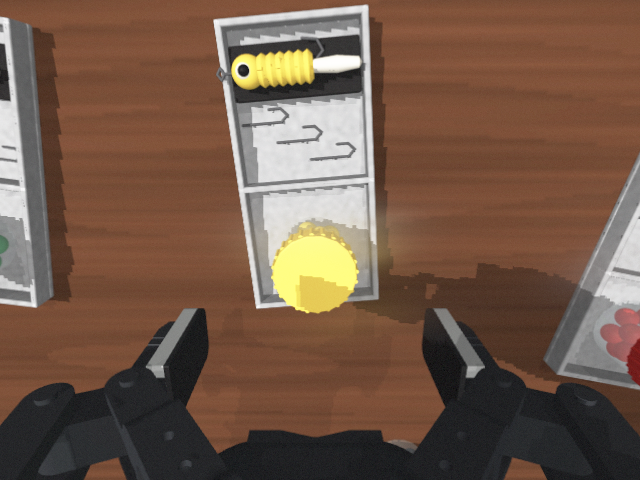

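View pics/top16.png

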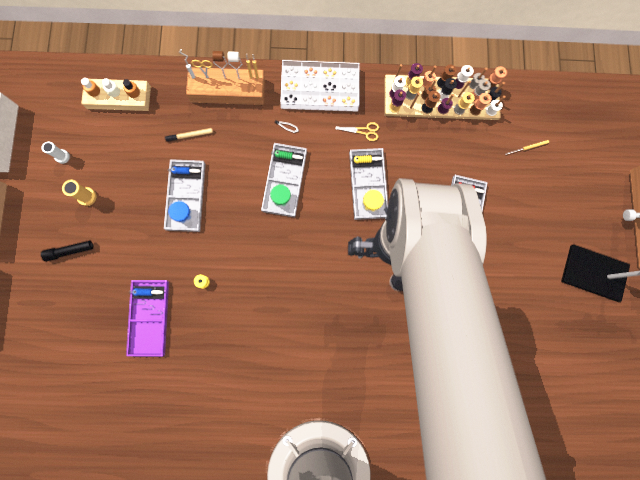

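View pics/scene16.png

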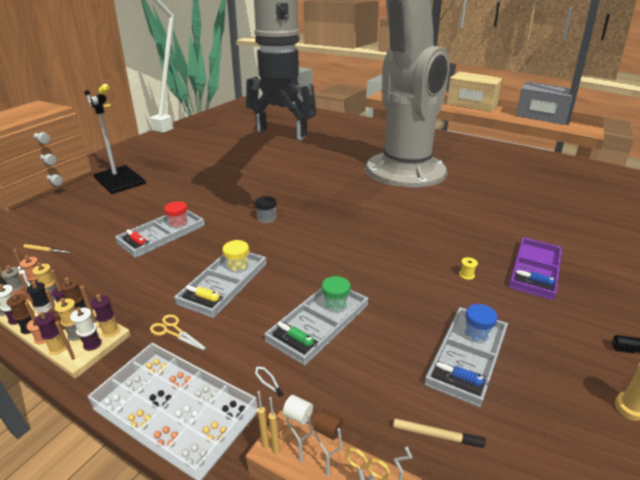

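All jars look upright in their trays; the worst top-view offset is about 7 mm against 16 mm allowed. Red is hidden from the top camera, so I'll check it with the wrist camera.

```bash
python3 -m handwheel '[[[0.01,-0.03,0,0,0,0,0.085],[0.015,-0.038,0,0,0,0,0.085],[0.015,-0.038,0,0,0,0,0.085],[0.015,-0.038,0,0,0,0,0.085],[0.015,-0.038,0,0,0,0,0.085],[0.01,-0.03,0,0,0,0,0.085],[0,-0.02,0,0,0,0,0.085],[0,0,0,0,0,0,0.085],[0,0,0,0,0,0,0.085],[0,0,0,0,0,0,0.085]]]'
python3 - <<'E'
from h import *
lid("red",z=.052,save="pics/w17.png")
o=r.get_obs()
p,d=r.grab_frame("top"); cv2.imwrite("pics/top17.png",p[:,:,::-1])
for l,z in (("jar_black",.048),("thread_spool",.032)):
  for m in r.masks_of(l,"top")[:2]:
    ys,xs=np.nonzero(m["pixels"]&(d>0)); P=atdepth("top",np.c_[xs,ys],d[ys,xs]); T=P[P[:,2]>z-.006]
    print(l,m["p"],T[:,:2].mean(0) if len(T) else m["at"],P[:,2].max())
E
```

```text
clock: 24.33
tcp_pos: [0.5607, -0.3348, 0.2914]
orientation: [-3.14, -0.004, 0.001]
contact_force: [0.1, 0.3, -0.5]
grip_width: 0.0848
red px [335. 233.] circ [ 0.546  -0.3488] rad 0.0461 cen [ 0.5403 -0.3517] z 0.0
red px [322. 192.] circ [ 0.576  -0.3398] rad 0.0251 cen [ 0.5765 -0.34  ] z 0.052
red px [336.  57.] circ [ 0.678  -0.3482] rad 0.02 cen [ 0.6787 -0.3499] z 0.029
tcp [ 0.5607 -0.3348  0.2914] [-3.14e+00 -4.00e-03  1.00e-03] t 24.33
jar_black 0.55 [ 0.44298947 -0.18239118] 0.05373771269169181
```

View pics/w17.png

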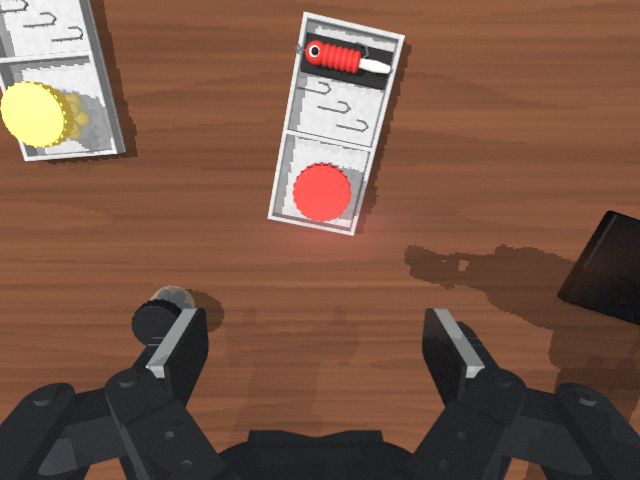

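View pics/top17.png

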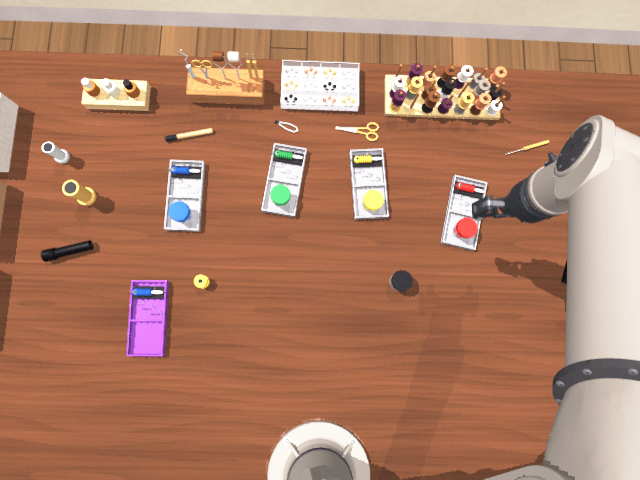

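The red jar is at (0.576,-0.340), within 2 mm of its target. The black jar is within about 1.5 mm of its start, and the spool is still at the same pixel, (202,282). The arm is clear, so I'm handing in.

```bash
python3 -c "
from h import *
print(r.hand_in()); print(r.get_obs()['clock'])"
```

```text
the job is handed in; nothing more can be done
None
the job is handed in; nothing more can be done
```

All four coloured jars are standing in the empty compartments of their own trays, and I handed the job in at about 24.5 s. I gripped each one by its lid, set it down until the wrist felt the tray floor (5–16 N), then released it and lifted away. The purple look-alike tray was left alone.

**Jar positions:** the wrist camera puts each jar within about 2–3 mm of its compartment centre, with lid tops near 52 mm, so they stand upright on the floor.

**Black jar and spool:** the black jar is within about 1.5 mm of where it started. The spool is at the same pixel as at the start. The arm ended with the gripper open and well above everything.

**Checks that disagreed or failed:**
- **Top camera:** its colour-blob centres for yellow, green and blue read 4–7 mm nearer the robot than the wrist camera did. That is still inside the 16 mm allowed.
- **Red jar:** the network missed it in one wrist picture, and the arm hid it from the top camera's colour check. I confirmed it with the wrist camera instead.
- **Spool:** the network missed it in the final picture, so I checked it by eye.

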